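# Fold out and lock the leg of a photo mast base

### The arm

A 7-joint arm with a two-finger parallel gripper is mounted at the origin on a cart in front of the work surface, level with it; the furniture and walls round the work are solid. World frame = base frame: x ahead of the robot, y to its left, z up, the work surface at z = 0. Lengths are in m, angles in rad, forces in N, time in s.
With the tool pointing down it reaches from about 0.425 to 0.925 m from the base axis. Payload 6.8 kg.
Tool frame: the origin (TCP) lies at the very end of the fingers, on their centre line; the grasp point (between the pads) lies 19 mm behind it; z points along the fingers, y is the line along which they close (so a half turn about z gives the same grasp; the last joint's range is limited). The gripper opens to 85 mm and grips with 20 to 120 N. Pads are 22 mm wide; open, the fingers measure 114 mm over their backs; the gripper's body (76 mm by 85 mm) begins 54 mm behind the grasp point. The pads swing forward as they close: fully open they stand 13 mm farther back than shut.
Start: joints at [1.112, 0.477, 0.022, 1.555, -0.011, 1.109, -0.083], TCP at [0.232, -0.634, 0.231] pointing down, gripper open.
Joint ranges: [-2.96, 2.96], [-0.34, 2.1], [-1.41, 1.46], [0.24, 2.44], [-1.37, 4.51], [0.17, 1.92], [-2.96, 2.96]. Speed limits (rad/s): [2.39, 2.39, 3.14, 3.14, 3.14, 3.14, 3.14].

### API

Orientations are given as a rotation vector (axis times angle).
In Python, from bench import get_obs, grab_frame, hand_in gives the robot as it stands.
- The arm moves only by the tool drive_tool, never from a script. Its argument "rows" is a list of rows, each an object with "offset": the shift along the tool's x, y, z as a fraction of full scale, a list of three; "rotation": the turn, a rotation vector about the tool's x, y, z as a fraction of full scale, a list of three; "claw": the opening, from 0 (shut) to 1 (fully open). In form: [{"offset": [tx, ty, tz], "rotation": [wx, wy, wz], "claw": claw}, ...]. A call has 1 to 20 rows; each row is the pose to reach, as a shift and turn from the pose commanded when the call began, along the tool's axes at that moment; what a row does not reach only later rows make up. Full scale, the value 1, is 0.15 m for a shift and 2 rad for a turn. A row lasts 1/12 s, in which the tool goes at most 41.7 mm and 7.16 degrees, less where a joint would pass 70% of its speed; a pose out of reach is approached as far as the arm can. A call with a number of a shift or a turn outside -1 to 1 is refused whole. A call with a gripper value outside its range is refused whole. The fingers move at their own pace and stop on an object; "force" is the grip in N (left out, the last holds). Time passes only in rows, so rows that repeat a pose let the fingers close. It gives the time, the measured TCP pose, the force, the opening and the grip force at its end, in the units of the state.
- get_obs(): the state, without advancing time (a new reading comes with each control period).
- grab_frame(name): name is "scene" or "top" or "wrist"; returns a dict with "frame" (480x640x3 uint8, red, green, blue), "z_map" (480x640 float32, m along the optical axis (not along the pixel's ray), 0 where there is no reading), "vfov" (degrees; the focal length in pixels is half the picture's height over the tangent of half this angle, whatever the lens; pixels are square), "cx", "cy" (the principal point, pixels), "R" (3x3) and "t" (3): a world point X has camera coordinates R X + t. Camera axes: x right, y down, z forward; pixel columns grow to the right and rows downward; lengths in m; the calibration is good to about 2 mm. A picture is of the moment at which its call begins.
- hand_in(): hands the job in; it is judged then, once.
The state is a dict: "clock": time; "joints": joint angles; "qvel": joint speeds; "tau": joint torques, N m; "tcp_pos": TCP position; "orientation": TCP orientation; "contact_force": force on the tool from outside, world axes, zero at the start; "moment": the same for the moment, N m; "grip_width": finger opening in m; "gripper_force": force on a finger pad.
Only numpy, scipy, OpenCV 4.12 (cv2) and the standard library are available. Lean on these libraries where they do the work, as an engineer would, in place of code of your own. Each camera call takes 0.05 s, during which the arm holds its last target. There are 200 camera calls.

### The job

Make the photo mast base ready: push its yellow folding leg fully out to its stop. Then press down on the red T-key that stands in the lock, turn it until it drops into the keyway, and turn it on clockwise (seen from above) to its stop so that the leg is locked out; leave the key fully down in the lock and all the other things on the desk where they are.

Things in the scene. Friction and masses are not known exactly. Their poses are not given: they have to be found in the camera images.
- stand: Grey steel base of a photo mast, fixed to the desk. Origin on the lock's vertical axis, at desk height, z up. Base plate 130 x 110 mm, top at z = 8 mm, spans x -50 to +80, y -76 to +34 mm in its own axes. On the origin: dark square lock housing, 64 x 64 mm, top at z = 66 mm, with a vertical round bore of 32.5 mm in which the key stands.
- keyway (a point): Centre of the brass plug's face, 36 mm down the housing's bore, 30 mm above the desk. Its keyway is 26.5 x 10.5 mm, 14 mm deep; with the lock at 0 its long side lies along the stand's x axis, as the two white marks on the housing's top show. The two red dots there show where the key's bar lies when locked.
- mast_socket (a point): Centre of the rim of the open aluminium mast socket (42 mm across, 52 mm above the desk) behind and to the right of the lock; not used.
- leg (a joint): Hinge of the yellow folding leg, rad: 0 = folded (it points along the stand's -x, toward the robot); grows as it swings clockwise seen from above; 1.57 = at its stop (along the stand's +y). Starts at 0 to 0.3. Friction about 0.08 N m; stays where it is left.
- leg_pivot (a point): Top of the leg's vertical hinge pin, at x 18, y 45, z 22 mm in the stand's axes; does not move in the stand.
- leg_post (a point): On the axis of the black upright post (16 mm across, z = 22 to 52 mm) near the leg's free end, 118 mm from the hinge; the point is 40 mm above the desk. The leg is a yellow bar 18 mm wide, z = 8 to 22 mm, ending 132 mm from the hinge. Free desk lies on both sides of the folded post: push it from its inner (stand's -y) side.
- lock (a joint): Rotation of the lock plug, rad: 0 = open, grows clockwise seen from above, 1.22 = locked, at its stop. Friction about 0.15 N m; stays where it is left. A steel tongue under the housing turns with it, 70 mm long from the axis: at 0 it points toward the robot and a little left, locked it lies along the stand's +y beside the swung-out leg. A leg not swung out gets in its way.
- key: Loose steel T-key, about 0.16 kg, upright in the bore. Origin at the centre of the blade's foot, z up. Blade 24 x 8 mm (long side along the key's x), 14 mm high; above it a round shank, 30 then 18 mm thick. Origin 30 mm above the desk while the blade rests on the plug's face; when the blade comes within about 0.1 rad of the keyway it drops to 16 mm.
- key_bar (a point): Centre of the key's red handle bar, 70 x 11 x 17 mm high, along the key's x, 82 mm above the key's origin. At the start the bar stands turned 0.4 to 0.9 rad anticlockwise (seen from above) from the keyway; the key's two ways round are alike.
- tent: Bystander: yellow folded plastic number marker, 71 x 70 x 91 mm high; origin at the centre of its underside.
- jar: Bystander: white powder jar with black screw cap, 54 mm across, 50 mm high; origin at the centre of its underside.
- card_box: Bystander: brown card box, 64 x 100 x 36 mm high; origin at the centre of its underside.
- torch: Bystander: flat black torch with orange head, 46 x 133 x 30 mm high, lying; origin at the centre of its underside.
- meter: Bystander: black hand meter with display, 42 x 133 x 23 mm high, lying; origin at the centre of its underside.
- masking: Bystander: roll of beige masking tape lying flat, 98 mm across, 25 mm high; origin at the centre of its underside.
Not all that is in view belongs to the job. Of the things shaped like the key, the steel one is meant.

How it is judged:
By the outcome, as a careful person would: the job done as asked, in the order asked, and still so for the second after the job is handed in, with the robot touching nothing.
It also fails if it takes over 72 s, if anything falls off the work surface, if the arm or the gripper's body presses on something with over 40 N, if the wrist force passes 120 N, or if a joint passes its speed limit or range.

## Working session

There is one attempt and no reset: what is moved stays moved. The work goes in short steps, Python scripts to look and compute and a tool call to move; the robot and the scene stay as the last step left them, time stands still between calls to the robot, and variables do not carry over. Pictures are saved under pics/ and viewed, at most 10 in all, crops included, and the job is handed in when it is done.

Besides the shell and the picture viewer there is one more tool, called after ">>>" as name(argument=value, ...), one argument or row to a line, values as JSON. drive_tool: Moves the arm, as the interface text tells. Its arguments: {"type":"object","properties":{"rows":{"type":"array","items":{"type":"object","properties":{"offset":{"type":"array","items":{"type":"number"}},"rotation":{"type":"array","items":{"type":"number"}},"claw":{"type":"number"}}}},"force":{"type":"number"}},"required":["rows"]}

```bash
mkdir -p pics
python3 - <<'E'
from bench import *
import cv2
print(get_obs())
for n in("scene","top"):
    f=grab_frame(n); cv2.imwrite(f"pics/{n}0.png",f["frame"][:,:,::-1]); print(n,f["vfov"],f["cx"],f["cy"],f["R"],f["t"])
E
```

```text
{'clock': 0.0, 'joints': array([ 1.11191852,  0.47777594,  0.02230206,  1.55648811, -0.01149861,
        1.10934297, -0.08309084]), 'qvel': array([-8.28916300e-04,  7.05150194e-05, -9.99343186e-04, -4.00740819e-04,
        1.36281776e-03,  1.89527162e-03,  6.87800546e-04]), 'tau': array([ 3.31865604e-04, -5.96441960e+01,  1.60829745e+00, -2.81195372e+01,
        1.25467975e-02,  9.21240920e-03, -1.95803676e-05]), 'tcp_pos': array([ 0.2317387 , -0.63330644,  0.23032574]), 'orientation': array([-3.09157494e+00, -5.47959890e-01,  7.08155529e-04]), 'contact_force': array([-0.00963479, -0.17419405,  0.00263459]), 'moment': array([-0.0162416 , -0.03142785, -0.05401042]), 'gripper_force': 0.0, 'grip_width': 0.08566529006922204}
scene 56.73589530558117 315.1277786521848 242.96285519414855 [[-0.98834536  0.1502441  -0.02449819]
 [ 0.09039035  0.44972292 -0.88858251]
 [-0.12248688 -0.8804408  -0.45806218]] [0.53875794 0.04696461 1.53074649]
top 53.36185521473962 327.1515952806998 240.40368394916823 [[-0.0652878  -0.9978617  -0.00308661]
 [-0.9774989   0.06457667 -0.20081275]
 [ 0.20058268 -0.01009346 -0.97962478]] [0.00414669 0.54806278 1.63232533]
```

View pics/top0.png

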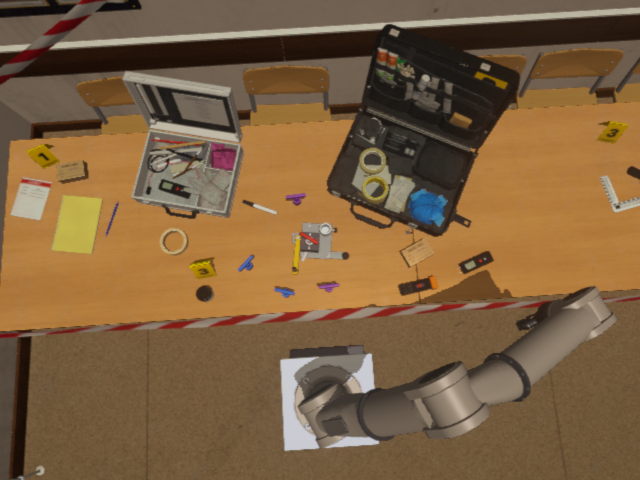

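View pics/scene0.png

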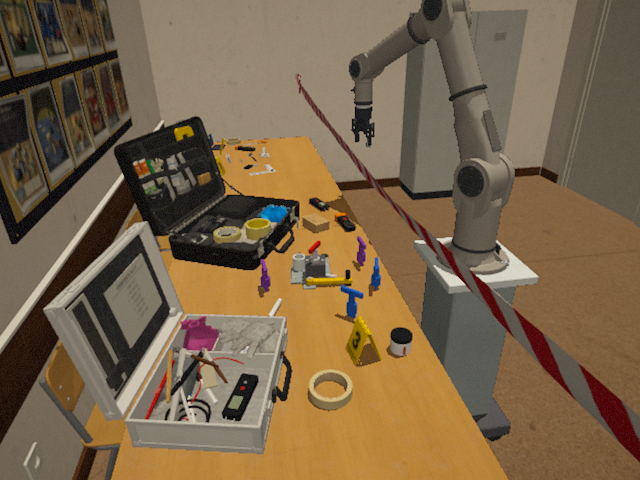

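The top view shows the stand at about (313,240), the red key bar at (309,238), and the yellow leg at (296,252) with its post at (295,270). The blue and purple keys nearby are decoys. The scene view agrees, with the key bar at (314,246) and the post at (348,275). Next I'll zoom in and measure.

```bash
cat > h.py <<'E'
from bench import *
import cv2, numpy as np
def ray(f,u,v):
    F=240/np.tan(np.radians(f["vfov"]/2)); R=np.array(f["R"]);t=np.array(f["t"])
    return -R.T@t, R.T@np.array([(u-f["cx"])/F,(v-f["cy"])/F,1.])
def onz(f,u,v,z):
    c,d=ray(f,u,v); return c+d*(z-c[2])/d[2]
def proj(f,X):
    F=240/np.tan(np.radians(f["vfov"]/2)); p=np.array(f["R"])@X+np.array(f["t"]); return np.array([F*p[0]/p[2]+f["cx"],F*p[1]/p[2]+f["cy"]])
def cloud(f):
    F=240/np.tan(np.radians(f["vfov"]/2)); v,u=np.mgrid[:480,:640]; z=f["z_map"]
    P=np.stack([(u-f["cx"])/F*z,(v-f["cy"])/F*z,z],-1)
    return (P-np.array(f["t"]))@np.array(f["R"])
def blob(f,m,z,box):
    k=np.zeros_like(m);u0,v0,u1,v1=box;k[v0:v1,u0:u1]=m[v0:v1,u0:u1]
    v,u=np.nonzero(k); P=np.array([onz(f,a,b,z)[:2] for a,b in zip(u,v)])
    (c,s,a)=cv2.minAreaRect(P.astype(np.float32)); w=cv2.PCACompute(P,mean=None)[1][0]
    return len(u),P.mean(0),s,np.arctan2(w[1],w[0]),P
E
python3 - <<'E'
from h import *
f=grab_frame("top"); im=f["frame"]; hsv=cv2.cvtColor(im,cv2.COLOR_RGB2HSV)
H,S,V=cv2.split(hsv)
box=(285,215,355,280)
red=((H<6)|(H>174))&(S>170)&(V>90)
yel=(H>22)&(H<33)&(S>170)&(V>120)
P=cloud(f)
for n,m,z in(("red",red,.12),("yel",yel,.022)):
    r=blob(f,m,z,box);print(n,r[:4]); print("depth z",np.median(P[box[1]:box[3],box[0]:box[2]][m[box[1]:box[3],box[0]:box[2]]],0))
c=im[205:305,235:365]
cv2.imwrite("pics/topz.png",cv2.resize(c,None,fx=6,fy=6,interpolation=cv2.INTER_CUBIC)[:,:,::-1])
g=grab_frame("scene");cv2.imwrite("pics/scz.png",cv2.resize(g["frame"][225:335,235:395],None,fx=5,fy=5,interpolation=cv2.INTER_CUBIC)[:,:,::-1])
# tape above desk edge heights
Q=P[150:320,200:480].reshape(-1,3)
for u in (200,250,300,350,400): print(u,[np.round(P[v,u],2) for v in (300,305,310,315,320,325)])
E
```

```text
red (58, array([0.54724583, 0.03121759]), (0.06770933419466019, 0.01066768728196621), np.float64(0.9678375734234836))
depth z [0.54698999 0.03152673 0.1195511 ]
yel (118, array([0.51260845, 0.08115567]), (0.014720488339662552, 0.1252136081457138), np.float64(-0.14946746011870532))
depth z [0.51454053 0.08090562 0.02200053]
200 [array([0.37, 0.42, 0.05]), array([ 0.35,  0.44, -0.  ]), array([ 0.34,  0.44, -0.  ]), array([0.32, 0.43, 0.01]), array([0.29, 0.37, 0.26]), array([0.27, 0.38, 0.22])]
250 [array([ 0.36,  0.26, -0.  ]), array([ 0.34,  0.26, -0.  ]), array([ 0.33,  0.26, -0.01]), array([0.29, 0.22, 0.25]), array([0.28, 0.22, 0.23]), array([ 0.3 ,  0.38, -0.75])]
300 [array([ 0.35,  0.08, -0.01]), array([0.33, 0.08, 0.  ]), array([ 0.31,  0.08, -0.  ]), array([0.28, 0.07, 0.23]), array([0.27, 0.07, 0.2 ]), array([ 0.28,  0.13, -0.75])]
350 [array([ 0.34, -0.1 , -0.  ]), array([ 0.32, -0.1 , -0.01]), array([ 0.29, -0.09,  0.24]), array([ 0.28, -0.09,  0.21]), array([ 0.29, -0.13, -0.75]), array([ 0.27, -0.13, -0.75])]
400 [array([ 0.32, -0.28,  0.01]), array([ 0.35, -0.39, -0.76]), array([ 0.28, -0.24,  0.21]), array([ 0.3 , -0.38, -0.75]), array([ 0.28, -0.38, -0.75]), array([ 0.25, -0.38, -0.75])]
```

View pics/topz.png

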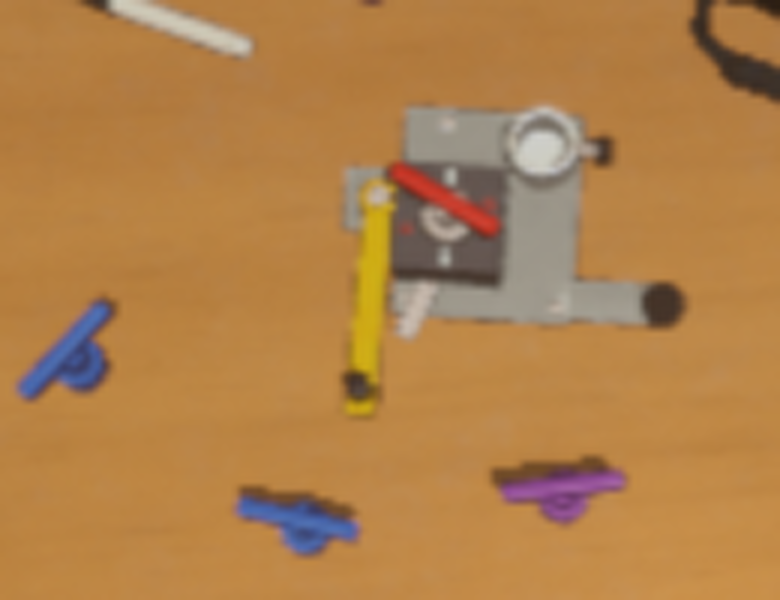

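The zoom shows white marks at about (450,177) and (444,256), red dots at (488,205) and (407,228), the hinge at (377,195) and the post at (358,383). The leg is nearly folded. The wrist camera will refine this; first I'll convert these pixels to stand axes.

Run:
```python
from h import *
f=grab_frame("top")
Z=lambda u,v,z: onz(f,235+(u+.5)/6-.5,205+(v+.5)/6-.5,z)
a,b=Z(450,177,.066),Z(444,256,.066); m=(a+b)/2; th=np.arctan2(*(a-b)[[1,0]])
r1,r2=Z(488,205,.066),Z(407,228,.066)
print("marks",a,b,np.linalg.norm(a-b),"mid",m,"th",th); print("dots mid",(r1+r2)/2,np.arctan2(*(r2-r1)[[1,0]])-np.pi/2)
h=Z(377,195,.022);p=Z(356,378,.052);print("hinge",h,"post",p,np.linalg.norm((h-p)[:2]))
R=np.array([[np.cos(th),-np.sin(th)],[np.sin(th),np.cos(th)]]); print("hinge in stand",R.T@(h-m)[:2], "leg dir stand", R.T@(p-h)[:2])
# plate corners top z=.008
for q in((405,107),(582,118),(571,322)): 
    w=Z(*q,.008); print("corner",R.T@(w-m)[:2])
for n,q,z in(("socket",(541,143),.052),("foot",(662,304),.03),("blue1",(297,515),.1),("purple",(562,487),.1),("blue2",(67,348),.05)): print(n,Z(*q,z))
P=cloud(f)
for u in range(440,640,20):
    for v in range(286,312,3): 
        w=P[v,u]
        if .1<w[2]<.5 and w[1]>-.75: print(np.round(w,2),end=' ')
```

```text
marks [0.57177907 0.02855013 0.066     ] [0.52488827 0.03477877 0.066     ] 0.04730267628243903 mid [0.54833367 0.03166445 0.066     ] th -0.13205978687862235
dots mid [0.54825232 0.03136244 0.066     ] 0.21673116700103567
hinge [0.57333067 0.07420824 0.022     ] post [0.4586109  0.09062451 0.052     ] 0.11588839590604713
hinge in stand [0.01917734 0.04546487] leg dir stand [-0.11588252  0.00116745]
corner [0.077991   0.03387555]
corner [ 0.07822731 -0.07445052]
corner [-0.04805333 -0.07602372]
socket [ 0.59192833 -0.02616486  0.052     ]
foot [ 0.49429451 -0.09176188  0.03      ]
blue1 [0.37604256 0.12461043 0.1       ]
purple [ 0.38198522 -0.02485982  0.1       ]
blue2 [0.48775479 0.25880462 0.05      ]
[ 0.28 -0.36  0.22] [ 0.27 -0.37  0.2 ] [ 0.29 -0.43  0.23] [ 0.28 -0.43  0.22] [ 0.27 -0.44  0.17] [ 0.28 -0.49  0.23] [ 0.27 -0.49  0.21] [ 0.28 -0.55  0.21] [ 0.27 -0.56  0.19] [ 0.27 -0.62  0.21] [ 0.27 -0.63  0.18] [ 0.28 -0.67  0.22] [ 0.27 -0.68  0.2 ] [ 0.26 -0.61  0.37] [ 0.25 -0.6   0.38] [ 0.26 -0.61  0.47]
```

View pics/scz.png

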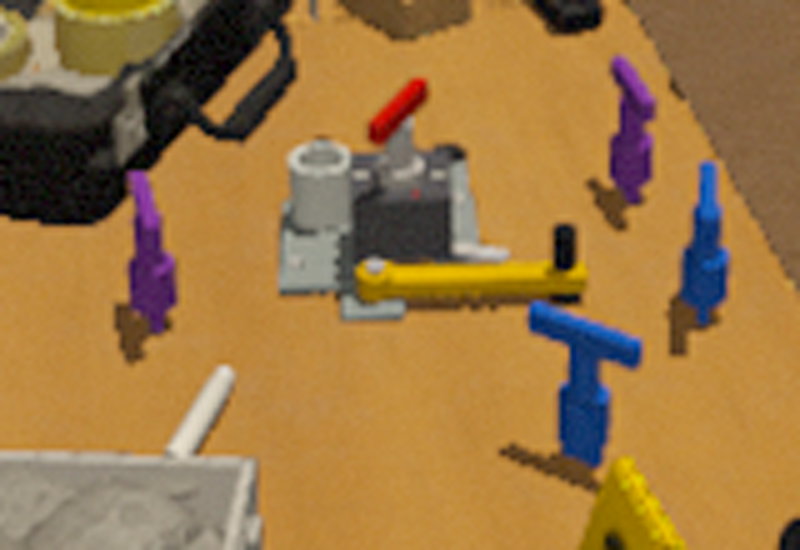

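The stand origin is at about (0.548, 0.032) with yaw −0.13. Hinge and plate corners match within 2 mm, and the leg is at about 0. The barrier tape runs at x≈0.28 with its top at z≈0.26, so I'll rise over it first.

>>> drive_tool(
  rows=[
    {"offset":[0,0,-0.5],"rotation":[0,0,0],"claw":0},
    {"offset":[0,0,-1],"rotation":[0,0,0],"claw":0},
    {"offset":[0,0,-1],"rotation":[0,0,0],"claw":0},
    {"offset":[0,0,-1],"rotation":[0,0,0],"claw":0},
    {"offset":[0,0,-1],"rotation":[0,0,0],"claw":0},
    {"offset":[0,0,-1],"rotation":[0,0,0],"claw":0},
  ],
)

```text
clock: 0.75
tcp_pos: [0.2322, -0.6345, 0.3832]
orientation: [3.09, 0.547, 0.002]
contact_force: [0.3, -0.1, -1.1]
grip_width: 0.0121
gripper_force: 0.0
```

>>> drive_tool(
  rows=[
    {"offset":[0.2,0,-0.1],"rotation":[0,0,0],"claw":0},
    {"offset":[0.4,0,-0.2],"rotation":[0,0,0],"claw":0},
    {"offset":[0.6,0,-0.2],"rotation":[0,0,0],"claw":0},
    {"offset":[0.8,0,-0.2],"rotation":[0,0,0],"claw":0},
    {"offset":[1,0,-0.2],"rotation":[0,0,0],"claw":0},
    {"offset":[1,0,-0.2],"rotation":[0,0,0],"claw":0},
    {"offset":[1,0,-0.2],"rotation":[0,0,0],"claw":0},
  ],
)

```text
clock: 1.33
tcp_pos: [0.3752, -0.5803, 0.4085]
orientation: [-3.088, -0.555, 0.001]
contact_force: [-0.2, 0.2, -0.3]
grip_width: -0.0002
gripper_force: 0.0
```

>>> drive_tool(
  rows=[
    {"offset":[0.3,-0.2,0],"rotation":[0,0,0],"claw":0},
    {"offset":[0.5,-0.5,0],"rotation":[0,0,0],"claw":0},
    {"offset":[0.6,-0.8,0],"rotation":[0,0,0],"claw":0},
    {"offset":[0.6,-1,0],"rotation":[0,0,0],"claw":0},
    {"offset":[0.6,-1,0],"rotation":[0,0,0],"claw":0},
    {"offset":[0.6,-1,0],"rotation":[0,0,0],"claw":0},
    {"offset":[0.6,-1,0],"rotation":[0,0,0],"claw":0},
  ],
)

```text
clock: 1.92
tcp_pos: [0.4046, -0.4107, 0.4109]
orientation: [3.094, 0.547, -0.002]
contact_force: [0.2, -0.9, -0.2]
grip_width: 0.0003
gripper_force: 0.0
```

```bash
cat >> h.py <<'E'
from scipy.spatial.transform import Rotation as Ro
def frac(p,yaw=None):
    """fractions (offset, rot z) from the present pose to world p with tool x at world angle yaw, tool down"""
    o=get_obs(); R0=Ro.from_rotvec(o["orientation"]); off=R0.as_matrix().T@(np.array(p)-o["tcp_pos"])/.15
    x=R0.as_matrix()[:,0]; y0=np.arctan2(x[1],x[0])
    r=np.zeros(3)
    if yaw is not None:
        r=(R0.inv()*Ro.from_euler("ZX",[yaw,np.pi])).as_rotvec()/2
    return np.round(off,3),np.round(r,3),round(y0,3)
E
python3 -c "
from h import *
print(frac([.4516,.0595,.4],1.44)); print(get_obs()['joints'])"
```

```text
(array([ 1.37 , -2.837,  0.072]), array([-0.   ,  0.   , -0.545]), np.float64(0.35))
[ 0.74818085  0.20321235 -0.07764113  1.53691282  0.01668682  1.402754
 -0.55122879]
```

>>> drive_tool(
  rows=[
    {"offset":[0.11,-0.24,0],"rotation":[0,0,0],"claw":0},
    {"offset":[0.23,-0.47,0],"rotation":[0,0,0],"claw":0},
    {"offset":[0.34,-0.71,0],"rotation":[0,0,0],"claw":0},
    {"offset":[0.46,-0.95,0.03],"rotation":[0,0,0],"claw":0},
    {"offset":[0.46,-0.95,0.03],"rotation":[0,0,0],"claw":0},
  ],
)

```text
clock: 2.33
tcp_pos: [0.4229, -0.2469, 0.4061]
orientation: [-3.088, -0.559, -0.0]
contact_force: [-0.1, 1.0, -0.3]
grip_width: -0.0001
gripper_force: 0.0
```

>>> drive_tool(
  rows=[
    {"offset":[0.11,-0.24,0],"rotation":[0,0,0],"claw":0},
    {"offset":[0.23,-0.47,0],"rotation":[0,0,0],"claw":0},
    {"offset":[0.34,-0.71,0],"rotation":[0,0,0],"claw":0},
    {"offset":[0.46,-0.95,0.03],"rotation":[0,0,0],"claw":0},
    {"offset":[0.46,-0.95,0.03],"rotation":[0,0,0],"claw":0},
  ],
)

```text
clock: 2.75
tcp_pos: [0.4384, -0.0893, 0.4017]
orientation: [-3.088, -0.56, -0.0]
contact_force: [-0.1, 0.2, -0.2]
grip_width: 0.0003
gripper_force: 0.0
```

>>> drive_tool(
  rows=[
    {"offset":[0.11,-0.24,0],"rotation":[0,0,-0.06],"claw":0},
    {"offset":[0.23,-0.47,0],"rotation":[0,0,-0.12],"claw":0},
    {"offset":[0.34,-0.71,0],"rotation":[0,0,-0.18],"claw":0},
    {"offset":[0.46,-0.95,0],"rotation":[0,0,-0.24],"claw":0},
    {"offset":[0.46,-0.95,0],"rotation":[0,0,-0.3],"claw":0},
    {"offset":[0.46,-0.95,0],"rotation":[0,0,-0.36],"claw":0},
    {"offset":[0.46,-0.95,0],"rotation":[0,0,-0.42],"claw":0},
    {"offset":[0.46,-0.95,0],"rotation":[0,0,-0.48],"claw":0},
    {"offset":[0.46,-0.95,0],"rotation":[0,0,-0.545],"claw":0},
    {"offset":[0.46,-0.95,0],"rotation":[0,0,-0.545],"claw":0},
    {"offset":[0.46,-0.95,0],"rotation":[0,0,-0.545],"claw":0},
    {"offset":[0.46,-0.95,0],"rotation":[0,0,-0.545],"claw":0},
  ],
)

```text
clock: 3.75
tcp_pos: [0.4538, 0.0609, 0.402]
orientation: [-2.366, -2.066, 0.001]
contact_force: [-0.3, 0.7, -0.2]
grip_width: -0.0001
gripper_force: 0.0
```

Run:
```python
from h import *
print(frac([.4516,.0595,.03],1.44)); print(get_obs()['joints'])
f=grab_frame("wrist"); np.savez("w.npz",**f); cv2.imwrite("pics/w0.png",f["frame"][:,:,::-1])
```

```text
(array([-0.012, -0.011,  2.48 ]), array([-0.   , -0.   , -0.002]), np.float64(1.435))
[ 0.26509619  0.01604129 -0.53331288  1.76931714  0.00791726  1.35907863
 -0.40518474]
```

View pics/w0.png

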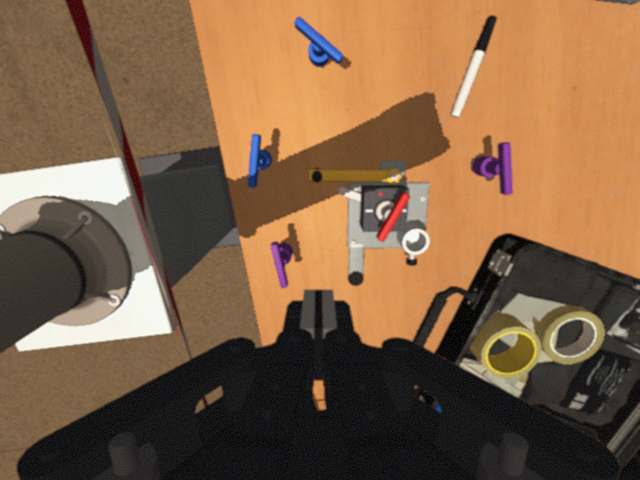

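The wrist view shows the post at (317,176), the hinge at (395,178), the red bar at (393,216) and the tongue at (350,192). I'll use it to cross-check positions and the bar angle.

Run:
```python
from h import *
f=dict(np.load("w.npz")); im=f["frame"]; H,S,V=cv2.split(cv2.cvtColor(im,cv2.COLOR_RGB2HSV))
red=((H<6)|(H>174))&(S>170)&(V>90)
r=blob(f,red,.12,(370,185,412,250)); print(r[:4])
P=cloud(f)[190:245,370:412][red[190:245,370:412]]; P=P[P[:,2]>.1]; w=cv2.PCACompute(P[:,:2],mean=None)[1][0]; print("depth",P.mean(0),np.arctan2(w[1],w[0]),len(P))
print("post",onz(f,317,176,.052),"hinge",onz(f,393,179,.022),"socket",onz(f,415.5,240,.052),"tongue tip",onz(f,343,189,.015))
cv2.imwrite("pics/w0z.png",cv2.resize(im[150:290,300:440],None,fx=5,fy=5,interpolation=cv2.INTER_CUBIC)[:600,:,::-1])
```

```text
(441, array([0.54758542, 0.03315988]), (0.06191525235772133, 0.035862039774656296), np.float64(0.9808782839148521))
depth [0.54805601 0.03246226 0.11819633] 0.9643492705864289 437
post [0.45655508 0.09111561 0.052     ] hinge [0.57163942 0.06824084 0.022     ] socket [ 0.5930526  -0.02479151  0.052     ] tongue tip [0.49388297 0.06251718 0.015     ]
```

View pics/w0z.png

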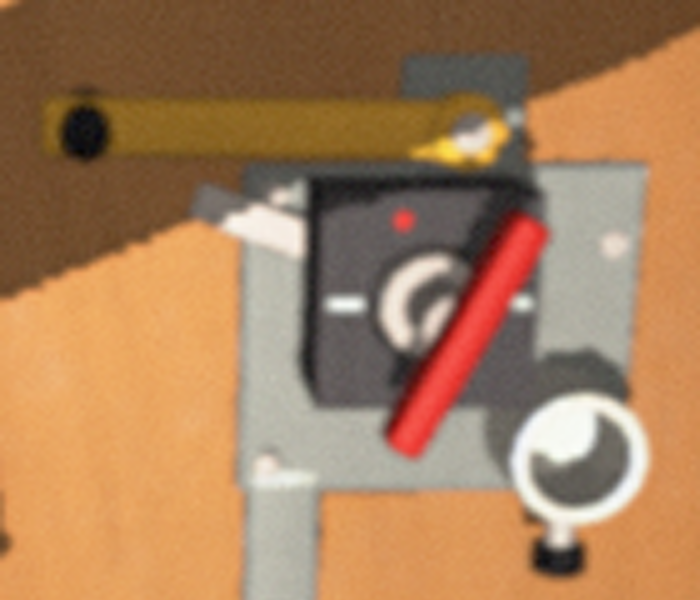

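The bar is at 0.965 world, about 1.09 anticlockwise of the marks, and the lock is at about 0 according to the tongue. Positions agree within 2 mm. Now I'll descend beside the post on its inner side.

>>> drive_tool(
  rows=[
    {"offset":[0,0,0.25],"rotation":[0,0,0],"claw":0},
    {"offset":[0,0,0.5],"rotation":[0,0,0],"claw":0},
    {"offset":[0,0,0.75],"rotation":[0,0,0],"claw":0},
    {"offset":[-0.01,-0.01,1],"rotation":[0,0,0],"claw":0},
    {"offset":[-0.01,-0.01,1],"rotation":[0,0,0],"claw":0},
  ],
)

```text
clock: 4.22
tcp_pos: [0.4471, 0.059, 0.2461]
orientation: [-2.358, -2.066, 0.016]
contact_force: [-0.7, 0.3, -0.6]
grip_width: 0.0003
gripper_force: 0.0
```

>>> drive_tool(
  rows=[
    {"offset":[0,0,0.25],"rotation":[0,0,0],"claw":0},
    {"offset":[0,0,0.5],"rotation":[0,0,0],"claw":0},
    {"offset":[0,0,0.75],"rotation":[0,0,0],"claw":0},
    {"offset":[0,0,0.9],"rotation":[0,0,0],"claw":0},
    {"offset":[0,0,0.9],"rotation":[0,0,0],"claw":0},
    {"offset":[0,0,0.9],"rotation":[0,0,0],"claw":0},
  ],
)

```text
clock: 4.72
tcp_pos: [0.4525, 0.0609, 0.1183]
orientation: [-2.362, -2.071, 0.0]
contact_force: [0.9, -0.3, 1.0]
grip_width: -0.0001
gripper_force: 0.0
```

```bash
python3 -c "
from h import *
print(frac([.4516,.0595,.03],1.44)); print(get_obs()['joints'])"
```

```text
(array([-0.01 , -0.004,  0.588]), array([-0., -0., -0.]), np.float64(1.44))
[ 0.17352817  0.32275209 -0.51459246  2.13774836  0.23473807  0.73471256
 -0.62535379]
```

>>> drive_tool(
  rows=[
    {"offset":[0,0,0.2],"rotation":[0,0,0],"claw":0},
    {"offset":[-0.01,0,0.4],"rotation":[0,0,0],"claw":0},
    {"offset":[-0.01,0,0.59],"rotation":[0,0,0],"claw":0},
    {"offset":[-0.01,0,0.59],"rotation":[0,0,0],"claw":0},
    {"offset":[-0.01,0,0.59],"rotation":[0,0,0],"claw":0},
    {"offset":[-0.01,0,0.59],"rotation":[0,0,0],"claw":0},
  ],
)

```text
clock: 5.22
tcp_pos: [0.4537, 0.0597, 0.0313]
orientation: [2.36, 2.07, 0.005]
contact_force: [0.9, 0.6, 1.3]
grip_width: 0.0001
gripper_force: 0.0
```

```bash
python3 -c "
from h import *
print(frac([.4516,.0595,.03],1.44)); print(get_obs()['tcp_pos'],get_obs()['contact_force'])
for i in range(17):
  q=i*.1; d=.019; print([round(float(v),2) for v in ((.118*np.sin(q)-d*np.cos(q)+.03)/.15,(-.118*np.cos(q)-d*np.sin(q)+.118)/.15,q/2)])"
```

```text
(array([-0.003, -0.014,  0.009]), array([ 0.002, -0.   ,  0.   ]), np.float64(1.44))
[0.45374729 0.05972104 0.03132299] [0.86219411 0.5876146  1.32722285]
[0.07, 0.0, 0.0]
[0.15, -0.01, 0.05]
[0.23, -0.01, 0.1]
[0.31, -0.0, 0.15]
[0.39, 0.01, 0.2]
[0.47, 0.04, 0.25]
[0.54, 0.07, 0.3]
[0.61, 0.1, 0.35]
[0.68, 0.15, 0.4]
[0.74, 0.2, 0.45]
[0.79, 0.26, 0.5]
[0.84, 0.32, 0.55]
[0.89, 0.38, 0.6]
[0.92, 0.45, 0.65]
[0.95, 0.53, 0.7]
[0.98, 0.6, 0.75]
[0.99, 0.68, 0.8]
```

>>> drive_tool(
  rows=[
    {"offset":[0.07,-0.01,0],"rotation":[0,0,0],"claw":0},
    {"offset":[0.15,-0.02,0],"rotation":[0,0,0.05],"claw":0},
    {"offset":[0.23,-0.02,0],"rotation":[0,0,0.1],"claw":0},
    {"offset":[0.31,-0.01,0],"rotation":[0,0,0.15],"claw":0},
    {"offset":[0.39,0,0],"rotation":[0,0,0.2],"claw":0},
    {"offset":[0.47,0.03,0],"rotation":[0,0,0.25],"claw":0},
    {"offset":[0.54,0.06,0],"rotation":[0,0,0.3],"claw":0},
    {"offset":[0.61,0.09,0],"rotation":[0,0,0.35],"claw":0},
    {"offset":[0.68,0.14,0],"rotation":[0,0,0.4],"claw":0},
    {"offset":[0.74,0.19,0],"rotation":[0,0,0.45],"claw":0},
    {"offset":[0.79,0.25,0],"rotation":[0,0,0.5],"claw":0},
    {"offset":[0.84,0.31,0],"rotation":[0,0,0.55],"claw":0},
    {"offset":[0.89,0.37,0],"rotation":[0,0,0.6],"claw":0},
    {"offset":[0.92,0.44,0],"rotation":[0,0,0.65],"claw":0},
    {"offset":[0.95,0.52,0],"rotation":[0,0,0.7],"claw":0},
    {"offset":[0.97,0.58,0],"rotation":[0,0,0.74],"claw":0},
    {"offset":[0.97,0.58,0],"rotation":[0,0,0.74],"claw":0},
    {"offset":[0.97,0.58,0],"rotation":[0,0,0.74],"claw":0},
  ],
)

```text
clock: 6.72
tcp_pos: [0.5572, 0.1937, 0.0303]
orientation: [-3.139, 0.057, -0.003]
contact_force: [-0.5, 0.3, -0.3]
grip_width: 0.0
gripper_force: 0.0
```

```bash
cat > leg.py <<'E'
from h import *
f=grab_frame("top"); H,S,V=cv2.split(cv2.cvtColor(f["frame"],cv2.COLOR_RGB2HSV))
P=cloud(f); yel=(H>22)&(H<33)&(S>150)&(V>70)&(abs(P[:,:,2]-.022)<.008)&(P[:,:,1]<.215)&(P[:,:,1]>.05)&(P[:,:,0]>.43)&(P[:,:,0]<.62)
v,u=np.nonzero(yel); W=np.array([onz(f,a,b,.022)[:2] for a,b in zip(u,v)]); w=cv2.PCACompute(W,mean=None)[1][0]
print("leg",len(u),W.mean(0),W.min(0),W.max(0),"q=",(-.13+np.pi-np.arctan2(w[1],w[0]))%np.pi)
print(get_obs()['joints'],get_obs()['tcp_pos'],get_obs()['contact_force'])
E
python3 leg.py
```

```text
leg 64 [0.57302316 0.10596761] [0.56221224 0.06527695] [0.58124096 0.13715398] q= 1.5749512323800963
[-0.40868363  0.59427828 -0.04058764  1.90548686  0.03685422  0.64106537
 -2.07878647] [0.55652341 0.19320045 0.02997079] [-0.96388984  0.46575839  0.96216405]
```

>>> drive_tool(
  rows=[
    {"offset":[0.02,0,0],"rotation":[0,0,0.01],"claw":0},
    {"offset":[0.04,0,0],"rotation":[0,0,0.03],"claw":0},
    {"offset":[0.06,0,0],"rotation":[0,0,0.045],"claw":0},
    {"offset":[0.07,0,0],"rotation":[0,0,0.045],"claw":0},
    {"offset":[0.08,0,0],"rotation":[0,0,0.045],"claw":0},
    {"offset":[0.08,0,0],"rotation":[0,0,0.045],"claw":0},
  ],
)

```text
clock: 7.27
tcp_pos: [0.5684, 0.1918, 0.0288]
orientation: [3.135, -0.201, -0.001]
contact_force: [-0.7, 0.2, 0.1]
grip_width: -0.0005
gripper_force: 0.4
```

>>> drive_tool(
  rows=[
    {"offset":[0.01,0,0],"rotation":[0,0,0],"claw":0},
    {"offset":[0.015,0,0],"rotation":[0,0,0],"claw":0},
    {"offset":[0.015,0,0],"rotation":[0,0,0],"claw":0},
  ],
)

```text
clock: 7.52
tcp_pos: [0.5686, 0.1918, 0.0285]
orientation: [3.134, -0.201, -0.006]
contact_force: [-6.2, 0.9, 5.5]
grip_width: -0.0002
gripper_force: 3.4
```

>>> drive_tool(
  rows=[
    {"offset":[0.01,0,0],"rotation":[0,0,0],"claw":0},
    {"offset":[0.015,0,0],"rotation":[0,0,0],"claw":0},
    {"offset":[0.015,0,0],"rotation":[0,0,0],"claw":0},
  ],
)

```text
clock: 7.77
tcp_pos: [0.5687, 0.1918, 0.0284]
orientation: [3.134, -0.2, -0.012]
contact_force: [-12.5, 1.0, 10.9]
grip_width: -0.0001
gripper_force: 6.4
```

>>> drive_tool(
  rows=[
    {"offset":[-0.05,0,0],"rotation":[0,0,0],"claw":0},
    {"offset":[-0.1,0,0],"rotation":[0,0,0],"claw":0},
    {"offset":[-0.1,0,-0.25],"rotation":[0,0,0],"claw":0},
    {"offset":[-0.1,0,-0.5],"rotation":[0,0,0],"claw":0},
    {"offset":[-0.1,0,-0.75],"rotation":[0,0,0],"claw":0},
    {"offset":[-0.1,0,-1],"rotation":[0,0,0],"claw":0},
    {"offset":[-0.1,0,-1],"rotation":[0,0,0],"claw":0},
    {"offset":[-0.1,0,-1],"rotation":[0,0,0],"claw":0},
  ],
)

```text
clock: 8.43
tcp_pos: [0.5599, 0.1936, 0.1816]
orientation: [-3.132, 0.203, -0.009]
contact_force: [-0.2, -0.9, -0.5]
grip_width: 0.0003
gripper_force: 0.0
```

```bash
python3 leg.py; python3 -c "
from h import *
print(frac([.5479,.0320,.18],.965-np.pi+2*np.pi))"
```

```text
leg 79 [0.57600315 0.11276847] [0.56221224 0.06527695] [0.58612837 0.15124776] q= 1.6409242389441328
[-0.43016273  0.39254592 -0.01072417  1.8152599   0.00554687  0.93168803
 -2.1435116 ] [0.55847    0.19303985 0.17947702] [-0.71597207  0.11013144  0.26141449]
(array([ 0.069,  1.074, -0.004]), array([-1.000e-03, -0.000e+00,  1.024e+00]), np.float64(-0.129))
```

Force rises with no motion, with the finger where 1.57 rad predicts, so the leg is at its stop. Next I'll move over the key and turn to yaw 4.11, which leaves j7 room for the full clockwise turn.

>>> drive_tool(
  rows=[
    {"offset":[0.02,0.2,-0.1],"rotation":[0,0,-0.06],"claw":0.5},
    {"offset":[0.04,0.4,-0.1],"rotation":[0,0,-0.12],"claw":0.5},
    {"offset":[0.07,0.6,-0.1],"rotation":[0,0,-0.18],"claw":0.5},
    {"offset":[0.07,0.8,-0.1],"rotation":[0,0,-0.24],"claw":0.5},
    {"offset":[0.07,1,-0.1],"rotation":[0,0,-0.3],"claw":0.5},
    {"offset":[0.07,1,-0.1],"rotation":[0,0,-0.36],"claw":0.5},
    {"offset":[0.07,1,-0.1],"rotation":[0,0,-0.42],"claw":0.5},
    {"offset":[0.07,1,-0.1],"rotation":[0,0,-0.48],"claw":0.5},
    {"offset":[0.07,1,-0.1],"rotation":[0,0,-0.54],"claw":0.5},
    {"offset":[0.07,1,-0.1],"rotation":[0,0,-0.6],"claw":0.5},
    {"offset":[0.07,1,-0.1],"rotation":[0,0,-0.66],"claw":0.5},
    {"offset":[0.07,1,-0.1],"rotation":[0,0,-0.72],"claw":0.5},
    {"offset":[0.07,1,-0.1],"rotation":[0,0,-0.78],"claw":0.5},
    {"offset":[0.07,1,-0.1],"rotation":[0,0,-0.84],"claw":0.5},
    {"offset":[0.07,1,-0.1],"rotation":[0,0,-0.84],"claw":0.5},
  ],
)

```text
clock: 9.73
tcp_pos: [0.5481, 0.0427, 0.1918]
orientation: [-2.237, -2.202, 0.004]
contact_force: [-0.1, 0.4, -0.1]
grip_width: 0.043
gripper_force: 0.0
```

>>> drive_tool(
  rows=[
    {"offset":[0,0,0],"rotation":[0,0,-0.06],"claw":0.5},
    {"offset":[0,0,0],"rotation":[0,0,-0.12],"claw":0.5},
    {"offset":[0,0,0],"rotation":[0,0,-0.18],"claw":0.5},
    {"offset":[0,0,0],"rotation":[0,0,-0.24],"claw":0.5},
    {"offset":[0,0,0],"rotation":[0,0,-0.3],"claw":0.5},
    {"offset":[0,0,0],"rotation":[0,0,-0.36],"claw":0.5},
    {"offset":[0,0,0],"rotation":[0,0,-0.42],"claw":0.5},
    {"offset":[0,0,0],"rotation":[0,0,-0.48],"claw":0.5},
    {"offset":[0,0,0],"rotation":[0,0,-0.54],"claw":0.5},
    {"offset":[0,0,0],"rotation":[0,0,-0.6],"claw":0.5},
    {"offset":[0,0,0],"rotation":[0,0,-0.66],"claw":0.5},
    {"offset":[0,0,0],"rotation":[0,0,-0.72],"claw":0.5},
    {"offset":[0,0,0],"rotation":[0,0,-0.78],"claw":0.5},
    {"offset":[0,0,0],"rotation":[0,0,-0.84],"claw":0.5},
    {"offset":[0,0,0],"rotation":[0,0,-0.84],"claw":0.5},
  ],
)

```text
clock: 10.98
tcp_pos: [0.5484, 0.0428, 0.1924]
orientation: [0.141, -3.136, -0.001]
contact_force: [0.0, -0.5, -0.7]
grip_width: 0.0426
gripper_force: 0.0
```

```bash
python3 -c "
from h import *
print(frac([.5479,.0320,.18],.965+np.pi),get_obs()['joints'],get_obs()['tcp_pos'])"
```

```text
(array([ 0.01 , -0.071,  0.083]), array([ 0.001, -0.001, -0.438]), np.float64(-3.052)) [ 0.29706133  0.38013865 -0.60692833  1.86258317  0.25661822  0.97962441
  1.23926382] [0.54841536 0.04276937 0.1923842 ]
```

>>> drive_tool(
  rows=[
    {"offset":[0.01,-0.07,0],"rotation":[0,0,-0.06],"claw":0.5},
    {"offset":[0.01,-0.07,0],"rotation":[0,0,-0.12],"claw":0.5},
    {"offset":[0.01,-0.07,0],"rotation":[0,0,-0.18],"claw":0.5},
    {"offset":[0.01,-0.07,0],"rotation":[0,0,-0.24],"claw":0.5},
    {"offset":[0.01,-0.07,0],"rotation":[0,0,-0.3],"claw":0.5},
    {"offset":[0.01,-0.07,0],"rotation":[0,0,-0.36],"claw":0.5},
    {"offset":[0.01,-0.07,0],"rotation":[0,0,-0.42],"claw":0.5},
    {"offset":[0.01,-0.07,0],"rotation":[0,0,-0.438],"claw":0.5},
    {"offset":[0.01,-0.07,0],"rotation":[0,0,-0.438],"claw":0.5},
    {"offset":[0.01,-0.07,0],"rotation":[0,0,-0.438],"claw":0.5},
  ],
)

```text
clock: 11.82
tcp_pos: [0.5482, 0.0323, 0.1931]
orientation: [1.449, -2.786, -0.001]
contact_force: [-0.1, 0.3, 0.1]
grip_width: 0.0424
gripper_force: 0.0
```

Run:
```python
from h import *
print(frac([.5479,.0320,.107],.965+np.pi),get_obs()['joints'],get_obs()['tcp_pos'])
f=grab_frame("wrist"); P=cloud(f); H,S,V=cv2.split(cv2.cvtColor(f["frame"],cv2.COLOR_RGB2HSV))
red=((H<6)|(H>174))&(S>150)&(V>60)&(P[:,:,2]>.1)&(P[:,:,2]<.13)&(P[:,:,0]<.62)
Q=P[red]; w=cv2.PCACompute(Q[:,:2],mean=None)[1][0]; print(len(Q),Q.mean(0),Q[:,2].max(),np.arctan2(w[1],w[0]))
cv2.imwrite("pics/w1.png",f["frame"][:,:,::-1])
```

```text
(array([0.003, 0.   , 0.574]), array([ 0.001, -0.   , -0.003]), np.float64(-2.182)) [ 0.45030419  0.42077431 -0.78584062  1.85652494  0.34792998  1.00816927
  2.04884638] [0.54824803 0.03231736 0.19307345]
1408 [0.54658886 0.02732929 0.11893942] 0.12153395138534472 0.9571344112972388
```

View pics/w1.png

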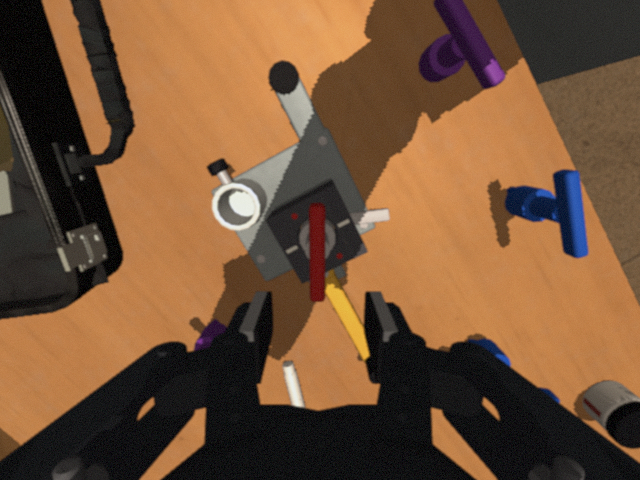

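The bar runs vertically in the wrist view at u≈317, midway between the fingers (262 to 372). I'll descend and grip.

>>> drive_tool(
  rows=[
    {"offset":[0,0,0.2],"rotation":[0,0,0],"claw":0.5},
    {"offset":[0,0,0.4],"rotation":[0,0,0],"claw":0.5},
    {"offset":[0,0,0.57],"rotation":[0,0,0],"claw":0.5},
    {"offset":[0,0,0.57],"rotation":[0,0,0],"claw":0.5},
    {"offset":[0,0,0.57],"rotation":[0,0,0],"claw":0.5},
  ],
)

```text
clock: 12.28
tcp_pos: [0.5477, 0.0325, 0.1076]
orientation: [1.455, -2.782, -0.002]
contact_force: [0.7, 0.5, 0.6]
grip_width: 0.0429
gripper_force: 0.0
```

>>> drive_tool(
  rows=[
    {"offset":[0,0,0],"rotation":[0,0,0],"claw":0.2},
    {"offset":[0,0,0],"rotation":[0,0,0],"claw":0.1},
    {"offset":[0,0,0],"rotation":[0,0,0],"claw":0},
    {"offset":[0,0,0],"rotation":[0,0,0],"claw":0},
    {"offset":[0,0,0],"rotation":[0,0,0],"claw":0},
    {"offset":[0,0,0],"rotation":[0,0,0],"claw":0},
  ],
  force=60,
)

```text
clock: 12.78
tcp_pos: [0.5501, 0.0328, 0.1102]
orientation: [-1.456, 2.78, -0.002]
contact_force: [-2.4, 0.5, 8.0]
grip_width: 0.0091
gripper_force: 61.0
```

Gripped at 61 N and already pressing down with 8 N. I'll press a little more and turn clockwise, watching the height.

>>> drive_tool(
  rows=[
    {"offset":[0,0,0.01],"rotation":[0,0,0],"claw":0},
    {"offset":[0,0,0.02],"rotation":[0,0,0.02],"claw":0},
    {"offset":[0,0,0.02],"rotation":[0,0,0.06],"claw":0},
    {"offset":[0,0,0.02],"rotation":[0,0,0.1],"claw":0},
    {"offset":[0,0,0.02],"rotation":[0,0,0.14],"claw":0},
    {"offset":[0,0,0.02],"rotation":[0,0,0.18],"claw":0},
    {"offset":[0,0,0.02],"rotation":[0,0,0.22],"claw":0},
    {"offset":[0,0,0.02],"rotation":[0,0,0.26],"claw":0},
    {"offset":[0,0,0.02],"rotation":[0,0,0.3],"claw":0},
    {"offset":[0,0,0.02],"rotation":[0,0,0.3],"claw":0},
  ],
)

```text
clock: 13.62
tcp_pos: [0.5516, 0.033, 0.1097]
orientation: [-0.563, 3.084, -0.003]
contact_force: [-3.4, -1.6, 24.6]
grip_width: 0.009
gripper_force: 63.3
```

```bash
python3 -c "
from h import *
o=get_obs();print(frac([.548,.0318,.1],np.pi-.13),o['moment'],o['contact_force'],o['joints'])"
```

```text
(array([0.026, 0.001, 0.065]), array([-0.001,  0.003,  0.245]), np.float64(-2.781)) [-0.33693311  1.02731884  0.02963727] [-3.38059117 -1.64744676 24.6414472 ] [ 0.28504446  0.48928685 -0.58264949  1.93076491  0.36505699  0.81979654
  1.43651721]
```

>>> drive_tool(
  rows=[
    {"offset":[0,0,0],"rotation":[0,0,0.04],"claw":0},
    {"offset":[0,0,0],"rotation":[0,0,0.08],"claw":0},
    {"offset":[0,0,0],"rotation":[0,0,0.12],"claw":0},
    {"offset":[0,0,0],"rotation":[0,0,0.16],"claw":0},
    {"offset":[0,0,0],"rotation":[0,0,0.18],"claw":0},
    {"offset":[0,0,0],"rotation":[0,0,0.2],"claw":0},
    {"offset":[0,0,0],"rotation":[0,0,0.2],"claw":0},
  ],
)

```text
clock: 14.2
tcp_pos: [0.5509, 0.0321, 0.1091]
orientation: [0.059, 3.136, -0.002]
contact_force: [-4.2, -3.1, 21.6]
grip_width: 0.0091
gripper_force: 62.9
```

```bash
python3 -c "
from h import *
o=get_obs();print(frac([.548,.0318,.1],np.pi-.13),o['moment'],o['contact_force'],o['tcp_pos'])"
```

```text
(array([ 0.02 , -0.003,  0.06 ]), array([-0.   ,  0.003,  0.046]), np.float64(3.104)) [-0.53874257  1.15223364  0.11002801] [-4.22952115 -3.11618114 21.5683256 ] [0.55091644 0.03214479 0.10906997]
```

>>> drive_tool(
  rows=[
    {"offset":[0,0,0],"rotation":[0,0,0.01],"claw":0},
    {"offset":[0,0,0],"rotation":[0,0,0.02],"claw":0},
    {"offset":[0,0,0],"rotation":[0,0,0.03],"claw":0},
    {"offset":[0,0,0],"rotation":[0,0,0.03],"claw":0},
  ],
)

```text
clock: 14.53
tcp_pos: [0.5495, 0.032, 0.1066]
orientation: [0.151, 3.136, -0.001]
contact_force: [0.1, -0.9, -1.8]
grip_width: 0.0093
gripper_force: 59.9
```

>>> drive_tool(
  rows=[
    {"offset":[0,0,0],"rotation":[0,0,0.01],"claw":0},
    {"offset":[0,0,0],"rotation":[0,0,0.02],"claw":0},
    {"offset":[0,0,0],"rotation":[0,0,0.02],"claw":0},
  ],
)

```text
clock: 14.78
tcp_pos: [0.5491, 0.0321, 0.1053]
orientation: [0.214, 3.133, -0.0]
contact_force: [2.2, -3.3, -2.1]
grip_width: 0.0091
gripper_force: 59.9
```

It dropped (force gone, z falling). I'll follow it down.

>>> drive_tool(
  rows=[
    {"offset":[0,0,0.015],"rotation":[0,0,0],"claw":0},
    {"offset":[0,0,0.03],"rotation":[0,0,0],"claw":0},
    {"offset":[0,0,0.045],"rotation":[0,0,0],"claw":0},
    {"offset":[0,0,0.06],"rotation":[0,0,0],"claw":0},
    {"offset":[0,0,0.06],"rotation":[0,0,0],"claw":0},
    {"offset":[0,0,0.06],"rotation":[0,0,0],"claw":0},
  ],
)

```text
clock: 15.28
tcp_pos: [0.5492, 0.0323, 0.0964]
orientation: [0.212, 3.134, -0.0]
contact_force: [3.9, -3.4, 0.4]
grip_width: 0.009
gripper_force: 60.2
```

>>> drive_tool(
  rows=[
    {"offset":[0,0,0.01],"rotation":[0,0,0],"claw":0},
    {"offset":[0,0,0.02],"rotation":[0,0,0],"claw":0},
    {"offset":[0,0,0.02],"rotation":[0,0,0],"claw":0},
    {"offset":[0,0,0.02],"rotation":[0,0,0],"claw":0},
  ],
)

```text
clock: 15.62
tcp_pos: [0.5502, 0.0325, 0.096]
orientation: [0.212, 3.131, -0.001]
contact_force: [-2.8, -3.9, 24.0]
grip_width: 0.0089
gripper_force: 63.1
```

Fully down: the key fell about 13.6 mm and bottomed. Now I'll turn it to the stop.

>>> drive_tool(
  rows=[
    {"offset":[0,0,-0.01],"rotation":[0,0,0.03],"claw":0},
    {"offset":[0,0,-0.01],"rotation":[0,0,0.06],"claw":0},
    {"offset":[0,0,-0.01],"rotation":[0,0,0.09],"claw":0},
    {"offset":[0,0,-0.01],"rotation":[0,0,0.12],"claw":0},
    {"offset":[0,0,-0.01],"rotation":[0,0,0.15],"claw":0},
    {"offset":[0,0,-0.01],"rotation":[0,0,0.18],"claw":0},
    {"offset":[0,0,-0.01],"rotation":[0,0,0.21],"claw":0},
    {"offset":[0,0,-0.01],"rotation":[0,0,0.24],"claw":0},
    {"offset":[0,0,-0.01],"rotation":[0,0,0.27],"claw":0},
    {"offset":[0,0,-0.01],"rotation":[0,0,0.3],"claw":0},
    {"offset":[0,0,-0.01],"rotation":[0,0,0.3],"claw":0},
  ],
)

```text
clock: 16.53
tcp_pos: [0.5492, 0.0316, 0.0962]
orientation: [1.133, 2.928, -0.002]
contact_force: [-0.1, -5.5, 12.9]
grip_width: 0.0093
gripper_force: 61.8
```

```bash
cat > st.py <<'E'
from h import *
o=get_obs();print(frac([.548,.0318,.096],np.pi-.13-1.22),o['moment'],o['contact_force'],o['tcp_pos'],o['joints'])
E
python3 st.py
```

```text
(array([ 0.007, -0.004,  0.001]), array([0.   , 0.001, 0.306]), np.float64(2.403)) [-1.32980582  0.11410391  0.02217996] [-0.1189092  -5.47580595 12.862062  ] [0.54923858 0.03157882 0.09622089] [ 0.07850168  0.46291132 -0.31484186  1.95435496  0.2060389   0.75387298
  0.4764657 ]
```

>>> drive_tool(
  rows=[
    {"offset":[0,0,0],"rotation":[0,0,0.03],"claw":0},
    {"offset":[0,0,0],"rotation":[0,0,0.06],"claw":0},
    {"offset":[0,0,0],"rotation":[0,0,0.09],"claw":0},
    {"offset":[0,0,0],"rotation":[0,0,0.12],"claw":0},
    {"offset":[0,0,0],"rotation":[0,0,0.15],"claw":0},
    {"offset":[0,0,0],"rotation":[0,0,0.18],"claw":0},
    {"offset":[0,0,0],"rotation":[0,0,0.21],"claw":0},
    {"offset":[0,0,0],"rotation":[0,0,0.24],"claw":0},
    {"offset":[0,0,0],"rotation":[0,0,0.27],"claw":0},
    {"offset":[0,0,0],"rotation":[0,0,0.28],"claw":0},
    {"offset":[0,0,0],"rotation":[0,0,0.28],"claw":0},
  ],
)

```text
clock: 17.45
tcp_pos: [0.5489, 0.0312, 0.0962]
orientation: [1.896, 2.503, -0.002]
contact_force: [-1.6, -5.0, 15.8]
grip_width: 0.009
gripper_force: 62.0
```

```bash
python3 st.py
```

```text
(array([ 0.005, -0.005,  0.001]), array([0.   , 0.001, 0.027]), np.float64(1.845)) [-1.52504038  0.44838328  0.14350347] [-1.59941919 -5.04071753 15.80398845] [0.54888018 0.03122263 0.09620764] [-0.02738281  0.45013317 -0.18063712  1.9621206   0.11897256  0.73904383
 -0.00427002]
```

>>> drive_tool(
  rows=[
    {"offset":[0,0,0],"rotation":[0,0,0.01],"claw":0},
    {"offset":[0,0,0],"rotation":[0,0,0.02],"claw":0},
    {"offset":[0,0,0],"rotation":[0,0,0.03],"claw":0},
    {"offset":[0,0,0],"rotation":[0,0,0.03],"claw":0},
  ],
)

```text
clock: 17.78
tcp_pos: [0.5488, 0.0312, 0.0962]
orientation: [1.97, 2.445, -0.002]
contact_force: [-2.2, -5.9, 15.2]
grip_width: 0.0091
gripper_force: 62.1
```

```bash
python3 st.py
```

```text
(array([ 0.005, -0.004,  0.001]), array([ 0.   ,  0.001, -0.003]), np.float64(1.785)) [-1.44697024  0.50143436  0.13175019] [-2.16284539 -5.93385118 15.15798871] [0.54881303 0.03116198 0.09620377] [-0.03853559  0.44915278 -0.1664413   1.96296808  0.10966383  0.73780371
 -0.05567623]
```

>>> drive_tool(
  rows=[
    {"offset":[0,0,0],"rotation":[0,0,0.01],"claw":0},
    {"offset":[0,0,0],"rotation":[0,0,0.02],"claw":0},
    {"offset":[0,0,0],"rotation":[0,0,0.03],"claw":0},
    {"offset":[0,0,0],"rotation":[0,0,0.03],"claw":0},
  ],
)

```text
clock: 18.12
tcp_pos: [0.5487, 0.0311, 0.0962]
orientation: [2.043, 2.385, -0.002]
contact_force: [-2.7, -7.1, 16.0]
grip_width: 0.0087
gripper_force: 62.1
```

```bash
python3 st.py
```

```text
(array([ 0.005, -0.004,  0.001]), array([-0.   ,  0.001, -0.033]), np.float64(1.725)) [-1.43066439  0.55192934  0.16527067] [-2.65967706 -7.06441374 15.96499611] [0.54874137 0.03114543 0.0961782 ] [-0.05008328  0.44825925 -0.15191359  1.96384095  0.10026482  0.73657787
 -0.10725204]
```

>>> drive_tool(
  rows=[
    {"offset":[0,0,0],"rotation":[0,0,0.01],"claw":0},
    {"offset":[0,0,0],"rotation":[0,0,0.02],"claw":0},
    {"offset":[0,0,0],"rotation":[0,0,0.03],"claw":0},
    {"offset":[0,0,0],"rotation":[0,0,0.03],"claw":0},
  ],
)

```text
clock: 18.45
tcp_pos: [0.5487, 0.0312, 0.0962]
orientation: [2.113, 2.323, -0.002]
contact_force: [-2.6, -6.7, 16.1]
grip_width: 0.0092
gripper_force: 62.1
```

```bash
python3 st.py
```

```text
(array([ 0.005, -0.004,  0.001]), array([-0.   ,  0.001, -0.063]), np.float64(1.665)) [-1.49760427  0.58646807  0.12559475] [-2.63368575 -6.73064872 16.14725002] [0.54870508 0.03115504 0.09620154] [-0.06164781  0.4473604  -0.1374122   1.96469792  0.09087683  0.7353735
 -0.15878717]
```

>>> drive_tool(
  rows=[
    {"offset":[0,0,0],"rotation":[0,0,0.01],"claw":0},
    {"offset":[0,0,0],"rotation":[0,0,0.02],"claw":0},
    {"offset":[0,0,0],"rotation":[0,0,0.02],"claw":0},
  ],
)

```text
clock: 18.7
tcp_pos: [0.5486, 0.0312, 0.0962]
orientation: [2.158, 2.281, -0.002]
contact_force: [-2.8, -6.2, 15.9]
grip_width: 0.0087
gripper_force: 62.4
```

```bash
python3 st.py
```

```text
(array([ 0.004, -0.004,  0.001]), array([-0.   ,  0.001, -0.083]), np.float64(1.626)) [-1.56066429  0.66969572  0.4852628 ] [-2.7777509  -6.18195226 15.90466195] [0.54861419 0.03119127 0.09620314] [-0.06937174  0.44680468 -0.12794847  1.96531593  0.08499009  0.73473449
 -0.19266582]
```

>>> drive_tool(
  rows=[
    {"offset":[0,0,0],"rotation":[0,0,0.01],"claw":0},
    {"offset":[0,0,0],"rotation":[0,0,0.02],"claw":0},
    {"offset":[0,0,0],"rotation":[0,0,0.02],"claw":0},
  ],
)

```text
clock: 18.95
tcp_pos: [0.5485, 0.0313, 0.0962]
orientation: [2.202, 2.239, -0.002]
contact_force: [-2.9, -7.3, 16.7]
grip_width: 0.009
gripper_force: 63.6
```

```bash
python3 st.py
python3 - <<'E'
from h import *
f=grab_frame("top"); cv2.imwrite("pics/t2.png",cv2.resize(f["frame"][190:290,250:370],None,fx=6,fy=6,interpolation=cv2.INTER_CUBIC)[:,:,::-1])
E
```

```text
(array([ 0.004, -0.004,  0.001]), array([-0.   ,  0.001, -0.102]), np.float64(1.587)) [-1.45250002  0.64793904  0.79743447] [-2.94422068 -7.31392451 16.71890593] [0.54854934 0.03126822 0.09618894] [-0.07722032  0.44630731 -0.11844433  1.96593568  0.07915773  0.73401976
 -0.22640326]
```

The moment rises to 0.8 N m, so the lock is at its stop. I'll relax the torque within the keyway play, release and lift.

>>> drive_tool(
  rows=[
    {"offset":[0,0,-0.01],"rotation":[0,0,-0.015],"claw":0},
    {"offset":[0,0,-0.012],"rotation":[0,0,-0.025],"claw":0},
    {"offset":[0,0,-0.012],"rotation":[0,0,-0.025],"claw":0.1},
    {"offset":[0,0,-0.012],"rotation":[0,0,-0.025],"claw":0.4},
    {"offset":[0,0,-0.012],"rotation":[0,0,-0.025],"claw":0.5},
    {"offset":[0,0,-0.012],"rotation":[0,0,-0.025],"claw":0.5},
    {"offset":[0,0,-0.012],"rotation":[0,0,-0.025],"claw":0.5},
    {"offset":[0,0,-0.012],"rotation":[0,0,-0.025],"claw":0.5},
  ],
)

```text
clock: 19.67
tcp_pos: [0.5483, 0.033, 0.0964]
orientation: [-2.146, -2.294, 0.0]
contact_force: [0.2, -0.4, -0.4]
grip_width: 0.0427
gripper_force: 0.0
```

>>> drive_tool(
  rows=[
    {"offset":[0,0,-0.05],"rotation":[0,0,0],"claw":0.5},
    {"offset":[0,0,-0.15],"rotation":[0,0,0],"claw":0.5},
    {"offset":[0,0,-0.35],"rotation":[0,0,0],"claw":0.5},
    {"offset":[0,0,-0.6],"rotation":[0,0,0],"claw":0.5},
    {"offset":[0,0,-0.85],"rotation":[0,0,0],"claw":0.5},
    {"offset":[0,0,-1],"rotation":[0,0,0],"claw":0.5},
    {"offset":[0,0,-1],"rotation":[0,0,0],"claw":0.5},
    {"offset":[0,0,-1],"rotation":[0,0,0],"claw":0.5},
  ],
)

```text
clock: 20.33
tcp_pos: [0.5494, 0.0327, 0.2486]
orientation: [2.145, 2.292, 0.005]
contact_force: [-0.8, 0.3, 0.3]
grip_width: 0.0428
gripper_force: 0.0
```

```bash
python3 st.py
python3 - <<'E'
from h import *
f=grab_frame("wrist"); P=cloud(f); H,S,V=cv2.split(cv2.cvtColor(f["frame"],cv2.COLOR_RGB2HSV))
red=((H<6)|(H>174))&(S>150)&(V>60)&(P[:,:,2]>.08)&(P[:,:,2]<.13)&(P[:,:,0]<.62)
Q=P[red]; w=cv2.PCACompute(Q[:,:2],mean=None)[1][0]; print(len(Q),Q.mean(0),np.median(Q[:,2]),np.arctan2(w[1],w[0]))
cv2.imwrite("pics/w3.png",f["frame"][:,:,::-1])
E
```

```text
(array([-0.005, -0.014,  1.017]), array([ 0.002,  0.   , -0.077]), np.float64(1.637)) [-0.02373367  0.07106226  0.0237711 ] [-0.75982941  0.29944466  0.2944335 ] [0.54943794 0.03267707 0.24857881] [-0.05400508  0.26023514 -0.14238281  1.83127922  0.04232748  1.04930264
 -0.146623  ]
841 [0.54818002 0.03443383 0.1049147 ] 0.10506172300179767 1.6806614023952868
```

View pics/w3.png

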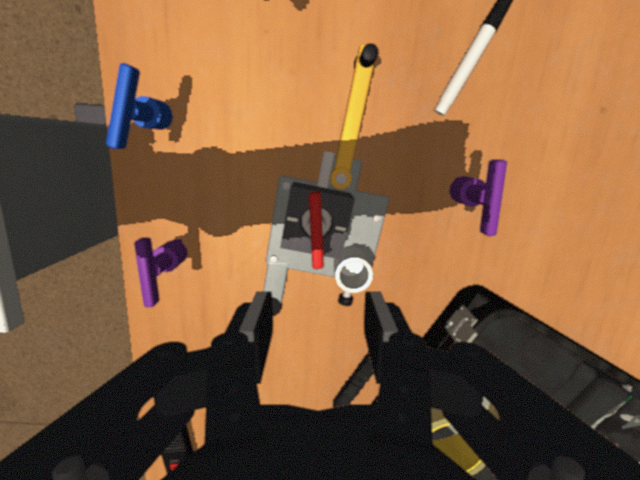

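The wrist view shows the leg swung out (post (369,55), hinge (341,178)) and the tongue beside it (tip ≈ (329,154)). The bar is down, with its top at 0.105. I'll check the angles.

Run:
```python
from h import *
f=grab_frame("wrist"); 
p,h,t=onz(f,369,53,.052),onz(f,341,179,.022),onz(f,328,154,.013)
a=lambda d:np.arctan2(d[1],d[0])
H,S,V=cv2.split(cv2.cvtColor(f["frame"],cv2.COLOR_RGB2HSV))
P=cloud(f); yel=(H>20)&(H<33)&(S>150)&(V>70)&(abs(P[:,:,2]-.022)<.006); yel[:40]=0; yel[180:]=0; yel[:,:320]=0; yel[:,400:]=0
W=P[yel]; w=cv2.PCACompute(W[:,:2],mean=None)[1][0]
print("leg q",np.pi-.13-a(p-h),"by mask",np.pi-.13-np.arctan2(*(w*np.sign(w[1]))[::-1]),np.linalg.norm((p-h)[:2]),h,p)
print("tongue",t,"lock",np.pi-.13-np.radians(20)-a(t[:2]-[.5483,.0317]))
g=f["frame"][120:250,260:400]; cv2.imwrite("pics/w3z.png",cv2.resize(g,None,fx=4.5,fy=4.5,interpolation=cv2.INTER_CUBIC)[:,:,::-1])
```

```text
leg q 1.5557044215054157 by mask 1.5669138349911547 0.11628948393858345 [0.5710642  0.07174676 0.022     ] [0.58439741 0.18726935 0.052     ]
tongue [0.55534434 0.09669798 0.013     ] lock 1.1996870036319092
```

View pics/w3z.png

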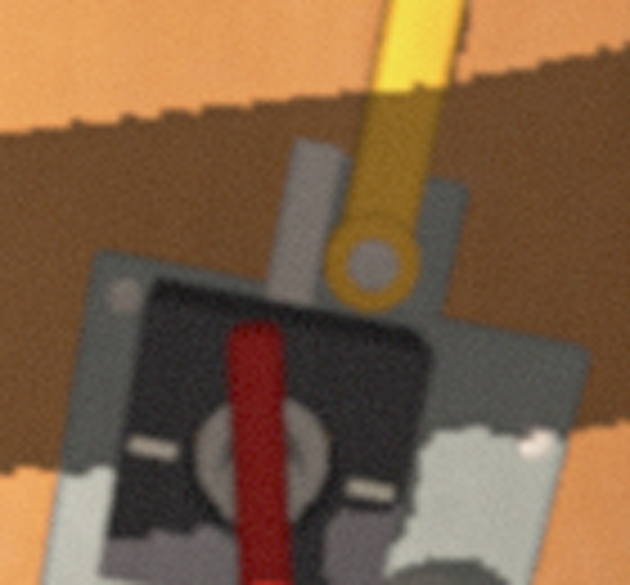

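The tongue lies parallel to the swung-out leg: lock ≈ 1.20, leg ≈ 1.57. The key is fully down and the gripper is clear.

```bash
python3 -c "
from bench import *
print(hand_in())"
```

```text
the job is handed in; nothing more can be done
None
```

The job is handed in: the yellow leg is out at its stop (about 1.57 rad), the lock is turned to its stop (about 1.20 rad measured, nominal 1.22), and the red key is left fully down with the gripper clear; the other things on the desk weren't touched on purpose, but I didn't re-measure their positions.

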